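Level the display riser with its press-to-turn foot

ROBOT

A 6-joint arm with a two-finger parallel gripper is mounted at the origin on the work surface. World frame = base frame: x ahead of the robot, y to its left, z up, the work surface at z = 0. Lengths are in m, angles in rad, forces in N, time in s.
With the tool pointing down it reaches from about 0.225 to 0.875 m from the base axis. Payload 3.4 kg.
Tool frame: the origin (TCP) lies at the very end of the fingers, on their centre line; the grasp point (between the pads) lies 19 mm behind it; z points along the fingers, y is the line along which they close (so a half turn about z gives the same grasp; the last joint's range is limited). The gripper opens to 85 mm and grips with 20 to 120 N. Pads are 22 mm wide; open, the fingers measure 114 mm over their backs; the gripper's body (76 mm by 85 mm) begins 54 mm behind the grasp point. The pads swing forward as they close: fully open they stand 13 mm farther back than shut.
Start: joints at [1.101, 0.276, 1.505, -0, 1.361, -0.121], TCP at [0.197, 0.54, 0.231] pointing down, gripper open.
Joint ranges: [-2.89, 2.89], [-0.75, 2.08], [0.22, 2.7], [-1.18, 4.32], [0.11, 2.71], [-2.7, 2.7]. Speed limits (rad/s): [2.57, 2.57, 3.14, 3.14, 3.14, 3.14].

INTERFACE

Orientations are given as a unit quaternion [w, x, y, z].
In Python, from rig import get_state, optics, sign_off gives the robot as it stands.
- The arm moves only by the tool send_rows, never from a script. Its argument "increments" is a list of rows, each an object with "gripper": the gripper's target within -1 to 1 (shut at 1, half-way at 0, fully open at -1); "linear": the shift along the world's x, y, z in m, a list of three; "delta_rot": the turn, a rotation vector about the world's x, y, z in rad, a list of three. In form: [{"gripper": gripper, "linear": [dx, dy, dz], "delta_rot": [rx, ry, rz]}, ...]. A call has 1 to 8 rows; each row is the pose to reach, as a shift and turn from the pose commanded when the call began; what a row does not reach only later rows make up. A row lasts 1/10 s, in which the tool goes at most 50 mm and 8.59 degrees, less where a joint would pass 70% of its speed; a pose out of reach is approached as far as the arm can. A call with a gripper value outside its range is refused whole. The fingers move at their own pace and stop on an object; "newtons" is the grip in N (left out, the last holds). Time passes only in rows, so rows that repeat a pose let the fingers close. It gives the time, the measured TCP pose, the force, the opening and the grip force at its end, in the units of the state.
- get_state(): the state, without advancing time (a new reading comes with each control period).
- optics.get_image(name): name is "scene" or "top"; returns a dict with "pixels" (480x640x3 uint8, blue, green, red), "K" (3x3 intrinsics, pixels), "rvec" (rotation vector, rad) and "tvec" (3), from world to camera coordinates, as OpenCV has them. Camera axes: x right, y down, z forward; pixel columns grow to the right and rows downward; lengths in m; the calibration is good to about 2 mm. A picture is of the moment at which its call begins. There is no depth.
- sign_off(): hands the job in; it is judged then, once.
The state is a dict: "clock": time; "qpos": joint angles; "qd": joint speeds; "effort": joint torques, N m; "position": TCP position; "ee_rot": TCP orientation; "contact_force": force on the tool from outside, world axes, zero at the start; "moment": the same for the moment, N m; "width": finger opening in m; "gripper_force": force on a finger pad.
Only numpy, scipy, OpenCV 4.12 (cv2) and the standard library are available. Lean on these libraries where they do the work, as an engineer would, in place of code of your own. Each camera call takes 0.05 s, during which the arm holds its last target. There are 200 camera calls.

TASK

The little display riser with the toy castle sags a little at one end. Take hold of the round knob on its spirit level, press the level down against its springs until it sits home on the shelf, then, keeping it pressed, turn the knob to wind out the levelling foot until the bubble is centred between the two lines. Finish while still holding the knob and pressing the level down, and leave the figures, carton and mouse around it where they are.

Things in the scene. Friction and masses are not known exactly. Their poses are not given: they have to be found in the camera images.
- knob_grip (a point): Black round fluted knob, 40 mm diameter, 36 mm tall, standing on the level's bar. Point on its axis, 20 mm above the bar's top face, 16 mm below the knob's top, about 108 mm above the table when unpressed. Its z is up; x and y turn with the knob. Grip it from above, in any finger direction. Turning it takes 0.02 to 0.1 N m.
- knob (a joint): Knob angle, rad; grows CLOCKWISE seen from above. With the level pressed home, clockwise winds the foot out and raises this end 0.4 mm per rad; counter-clockwise lowers it. Unpressed, the knob spins idle. The start value means nothing; 0.55 to 1.4 rad clockwise of the foot is needed, a bit more at the knob as it may slip. Several grips are allowed.
- level (a joint): How far the spirit level is pressed down, m: 0 raised, 0.006 home on the shelf. Its springs take about 4 N at first, 7 N at the end, then a hard stop. A few N more (12 to 20 N in all) and the knob's lower end drives the levelling foot by friction. Let go, it springs up and the foot stays as it is.
- vial_mid (a point): Top of the middle of the clear greenish vial tube (92 mm long, 18 mm across, on top of the bar), midway between its two black lines 26 mm apart. It lies along the aluminium bar (215 x 46 x 22 mm) on the wooden shelf (360 x 160 x 18 mm, top 60 mm above the table). Axes: y along the bar from the castle towards the knob, z up. The knob's axis is 115 mm from here in +y.
- bubble_mid (a point): Centre of the pale bubble (18 mm long, 8 mm across) in the vial. It starts on the castle side (-y of vial_mid) because the knob end sags, and moves towards the knob 25 mm per radian that the foot is wound clockwise.
- bubble (a joint): Distance of the bubble's middle from the middle between the lines, in m, along y of vial_mid: negative towards the castle, 0 centred, positive towards the knob.
- knight: Grey toy figure with a shield, 64 mm tall, 30 mm round base, standing on the table beside the riser; origin under its base. Leave alone.
- spearman: Grey toy figure with a spear, 75 mm tall, 30 mm round base, standing on the table beside the riser; origin under its base. Leave alone.
- carton: Small closed cardboard carton 70 x 110 x 35 mm on the table; origin under its centre. Leave alone.
- mouse: Black computer mouse 55 x 95 x 22 mm on the table; origin under its centre. Leave alone.

How it is judged:
By the outcome, as a careful person would: the job done as asked, in the order asked, and still so for the second after the job is handed in, while the arm keeps its last pose, push and grip.
It also fails if it takes over 38 s, if anything falls off the work surface, if the arm or the gripper's body presses on something with over 40 N, if the wrist force passes 120 N, or if a joint passes its speed limit or range.

## Working session

There is one attempt and no reset: what is moved stays moved. The work goes in short steps, Python scripts to look and compute and a tool call to move; the robot and the scene stay as the last step left them, time stands still between calls to the robot, and variables do not carry over. Pictures are saved under pics/ and viewed, at most 10 in all, crops included, and the job is handed in when it is done.

Besides the shell and the picture viewer there is one more tool, called after ">>>" as a command line: name --argument value ..., lists and objects as JSON in quotes. send_rows: Moves the arm, as the interface text tells. Its arguments: {"type":"object","properties":{"increments":{"type":"array"},"newtons":{"type":"number"}},"required":["increments"]}

```bash
mkdir -p pics
cat > h.py <<'E'
import numpy as np, cv2
from rig import get_state, optics, sign_off
def snap(cam,fn,crop=None,s=1):
    d=optics.get_image(cam); im=np.array(d["pixels"],dtype=np.uint8)
    if crop: x0,y0,x1,y1=crop; im=im[y0:y1,x0:x1]
    cv2.imwrite(fn,cv2.resize(im,None,fx=s,fy=s,interpolation=cv2.INTER_CUBIC)); return d
def ray(d,u,v):
    K=np.array(d["K"],float);R=cv2.Rodrigues(np.array(d["rvec"],float))[0];t=np.array(d["tvec"],float).ravel()
    return -R.T@t, R.T@np.linalg.inv(K)@np.array([u,v,1.])
def atz(d,u,v,z):
    c,r=ray(d,u,v); return c+r*(z-c[2])/r[2]
def proj(d,p):
    return cv2.projectPoints(np.array(p,float).reshape(-1,3),np.array(d["rvec"],float),np.array(d["tvec"],float),np.array(d["K"],float),None)[0].reshape(-1,2)
E
python3 - <<'E'
from h import *
for c in("scene","top"):
    d=snap(c,f"pics/{c}0.png"); print(c,ray(d,320,240))
s=get_state();print({k:np.round(v,3) for k,v in s.items()})
E
```

```text
scene (array([ 0.97991349, -0.07140735,  0.59882851]), array([-0.58124674,  0.10945999, -0.80639017]))
top (array([ 0.4976914 , -0.0139293 ,  0.80537023]), array([ 0.08775231,  0.02304158, -0.99604034]))
{'clock': np.float64(0.1), 'qpos': array([ 1.101,  0.277,  1.506,  0.   ,  1.361, -0.121]), 'qd': array([ 0.   , -0.   , -0.003,  0.001, -0.003, -0.001]), 'effort': array([ 1.000e-03, -4.177e+01, -2.464e+01, -0.000e+00,  6.000e-03,
       -0.000e+00]), 'position': array([0.196, 0.54 , 0.231]), 'ee_rot': array([-0.   ,  0.174,  0.985, -0.001]), 'contact_force': array([ 0.922, -0.291, -0.173]), 'moment': array([-0.034,  0.007,  0.027]), 'gripper_force': np.float64(0.0), 'width': np.float64(0.086)}
```

View pics/scene0.png

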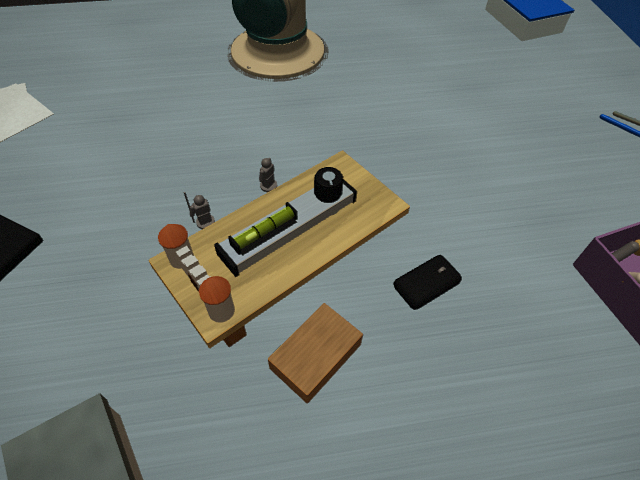

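View pics/top0.png

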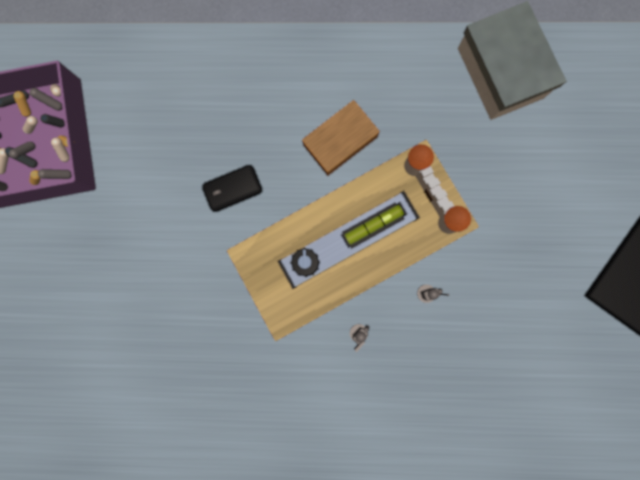

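The scene view puts the knob at about (329,180) and the vial at about (263,228). The top view puts the knob at (305,262) and the vial at (374,225), with the figures at (430,293) and (360,337). I'll enlarge both.

Run:
```python
from h import *
d=snap("top","pics/t1.png",(265,180,425,300),5)
e=snap("scene","pics/s1.png",(210,150,370,270),5)
for u,v in((305,262),): print(atz(d,u,v,.124))
print(atz(e,329,176,.124), atz(d,374,225,.1), atz(d,360,337,.0),atz(d,430,293,0))
```

```text
[0.52626026 0.02250611 0.124     ]
[0.52834054 0.02369141 0.124     ] [ 0.5830243  -0.07641672  0.1       ] [ 0.4103061  -0.06328051  0.        ] [ 0.48378229 -0.17749573  0.        ]
```

View pics/t1.png

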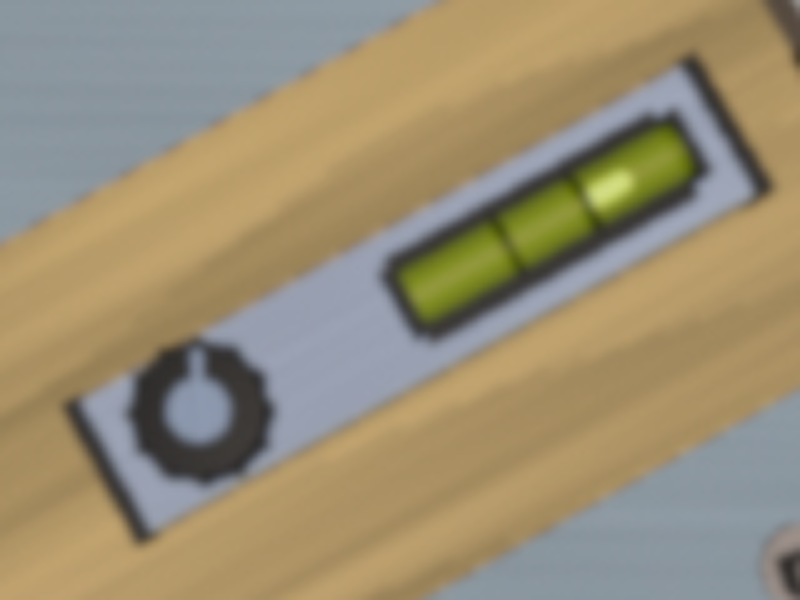

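View pics/s1.png

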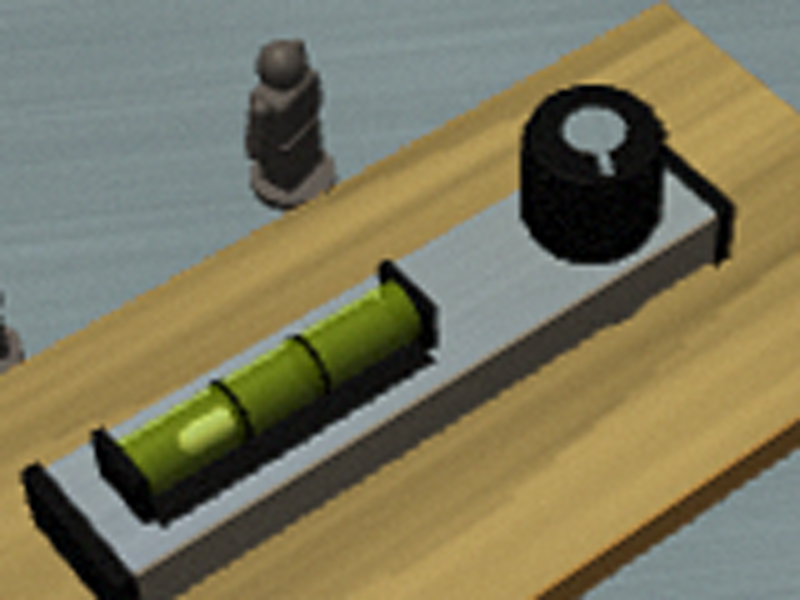

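The knob axis is at about (0.527, 0.023) and the bubble is about 20 mm to the castle side, so the foot needs about 0.8 rad. The start yaw already clears the bar and vial, so I'll keep it.

>>> send_rows --increments '[{"gripper":-1,"linear":[0.01,-0.016,0],"delta_rot":[0,0,0]},{"gripper":-1,"linear":[0.033,-0.052,0],"delta_rot":[0,0,0]},{"gripper":-1,"linear":[0.058,-0.09,0],"delta_rot":[0,0,0]},{"gripper":-1,"linear":[0.083,-0.13,0],"delta_rot":[0,0,0]},{"gripper":-1,"linear":[0.108,-0.169,0],"delta_rot":[0,0,0]},{"gripper":-1,"linear":[0.133,-0.208,0],"delta_rot":[0,0,0]},{"gripper":-1,"linear":[0.158,-0.247,0],"delta_rot":[0,0,0]},{"gripper":-1,"linear":[0.183,-0.286,0],"delta_rot":[0,0,0]}]' --newtons 60

```text
clock: 1.0
position: [0.3799, 0.2517, 0.2315]
ee_rot: [0.0, 0.174, 0.985, -0.0]
contact_force: [0.7, 1.3, -0.6]
width: 0.0854
gripper_force: 0.0
```

>>> send_rows --increments '[{"gripper":-1,"linear":[0.025,-0.039,0],"delta_rot":[0,0,0]},{"gripper":-1,"linear":[0.05,-0.078,0],"delta_rot":[0,0,0]},{"gripper":-1,"linear":[0.075,-0.117,0],"delta_rot":[0,0,0]},{"gripper":-1,"linear":[0.1,-0.156,-0.02],"delta_rot":[0,0,0]},{"gripper":-1,"linear":[0.125,-0.195,-0.04],"delta_rot":[0,0,0]},{"gripper":-1,"linear":[0.14,-0.22,-0.06],"delta_rot":[0,0,0]},{"gripper":-1,"linear":[0.147,-0.231,-0.07],"delta_rot":[0,0,0]},{"gripper":-1,"linear":[0.147,-0.231,-0.07],"delta_rot":[0,0,0]}]'

```text
clock: 1.8
position: [0.5257, 0.0218, 0.1598]
ee_rot: [-0.002, 0.175, 0.985, -0.0]
contact_force: [-0.8, 0.3, -1.2]
width: 0.0856
gripper_force: 0.0
```

Run:
```python
from h import *
d=snap("top","pics/t2.png"); im=cv2.imread("pics/t2.png")
e=snap("scene","pics/s2.png"); im2=cv2.imread("pics/s2.png")
a=cv2.resize(im[160:340,240:440],None,fx=2,fy=2); b=cv2.resize(im2[110:290,190:390],None,fx=2,fy=2)
cv2.imwrite("pics/b2.png",cv2.hconcat([a,b]))
s=get_state();print(np.round(s['position'],4),np.round(s['contact_force'],1),np.round(s['qpos'],3))
```

```text
[0.5258 0.0239 0.1616] [ 0.3 -0.1 -0.1] [-8.700e-02  2.540e-01  1.719e+00  1.000e-03  1.170e+00 -1.309e+00]
```

View pics/b2.png

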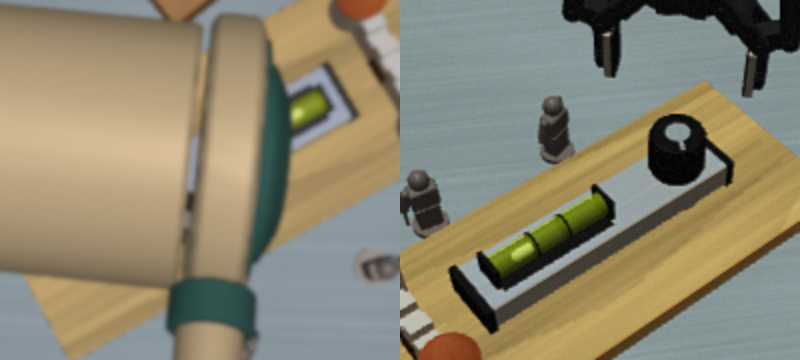

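Top view is blocked by the arm, but the scene view shows the vial clearly and the open fingers straddling the knob from behind and above. Now I'll descend and close.

>>> send_rows --increments '[{"gripper":-1,"linear":[0.001,0,-0.015],"delta_rot":[0,0,0]},{"gripper":-1,"linear":[0.001,0,-0.035],"delta_rot":[0,0,0]},{"gripper":-1,"linear":[0.001,0,-0.055],"delta_rot":[0,0,0]},{"gripper":-1,"linear":[0.001,0,-0.065],"delta_rot":[0,0,0]},{"gripper":-1,"linear":[0.001,0,-0.069],"delta_rot":[0,0,0]},{"gripper":-1,"linear":[0.001,0,-0.069],"delta_rot":[0,0,0]}]'

```text
clock: 2.5
position: [0.5275, 0.0241, 0.0928]
ee_rot: [0.0, 0.173, 0.985, 0.0]
contact_force: [-0.4, 0.5, 0.2]
width: 0.085
gripper_force: 0.0
```

>>> send_rows --increments '[{"gripper":0,"linear":[0,0,0],"delta_rot":[0,0,0]},{"gripper":0.3,"linear":[0,0,0],"delta_rot":[0,0,0]},{"gripper":0.6,"linear":[0,0,0],"delta_rot":[0,0,0]},{"gripper":1,"linear":[0,0,0],"delta_rot":[0,0,0]},{"gripper":1,"linear":[0,0,0],"delta_rot":[0,0,0]},{"gripper":1,"linear":[0,0,0],"delta_rot":[0,0,0]},{"gripper":1,"linear":[0,0,0],"delta_rot":[0,0,0]}]' --newtons 60

```text
clock: 3.2
position: [0.5278, 0.0228, 0.0927]
ee_rot: [0.0, 0.173, 0.985, -0.0]
contact_force: [-1.2, -4.3, 5.1]
width: 0.0384
gripper_force: 59.8
```

>>> send_rows --increments '[{"gripper":1,"linear":[0,-0.0005,-0.002],"delta_rot":[0,0,0]},{"gripper":1,"linear":[0,-0.0005,-0.004],"delta_rot":[0,0,0]},{"gripper":1,"linear":[0,-0.0005,-0.005],"delta_rot":[0,0,0]},{"gripper":1,"linear":[0,-0.0005,-0.005],"delta_rot":[0,0,0]}]'

```text
clock: 3.6
position: [0.5278, 0.0228, 0.0876]
ee_rot: [0.0, 0.174, 0.985, -0.0]
contact_force: [-1.1, -3.4, 6.4]
width: 0.0385
gripper_force: 60.3
```

>>> send_rows --increments '[{"gripper":1,"linear":[0,-0.0005,-0.001],"delta_rot":[0,0,0]},{"gripper":1,"linear":[0,-0.0005,-0.0015],"delta_rot":[0,0,0]},{"gripper":1,"linear":[0,-0.0005,-0.0015],"delta_rot":[0,0,0]}]'

```text
clock: 3.9
position: [0.5278, 0.0227, 0.0869]
ee_rot: [0.0, 0.174, 0.985, 0.0]
contact_force: [-3.8, -2.3, 12.2]
width: 0.0384
gripper_force: 60.9
```

>>> send_rows --increments '[{"gripper":1,"linear":[0,0,-0.0005],"delta_rot":[0,0,0]},{"gripper":1,"linear":[0,0,-0.0005],"delta_rot":[0,0,0]},{"gripper":1,"linear":[0,0,-0.0005],"delta_rot":[0,0,0]}]'

```text
clock: 4.2
position: [0.5278, 0.0227, 0.0868]
ee_rot: [0.001, 0.174, 0.985, 0.0]
contact_force: [-4.0, -1.6, 14.2]
width: 0.0384
gripper_force: 61.2
```

Run:
```python
from h import *
e=snap("scene","pics/s3.png",(220,180,320,260),7)
s=get_state();print(np.round(s['position'],4),np.round(s['contact_force'],1),np.round(s['moment'],2))
```

```text
[0.5278 0.0227 0.0868] [-3.7 -1.9 13.4] [-0.23  0.55  0.02]
```

View pics/s3.png

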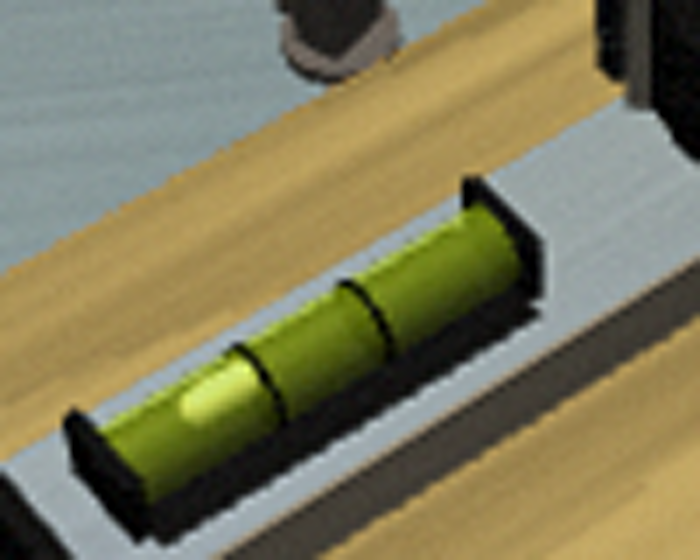

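The bubble sits at about (218,391) in the crop and the mid between the lines is at about (310,338). That is about 22 mm short, or about 0.9 rad. I'll turn part of it clockwise first.

>>> send_rows --increments '[{"gripper":1,"linear":[0,0,-0.0005],"delta_rot":[0,0,-0.03]},{"gripper":1,"linear":[0,0,-0.0005],"delta_rot":[0,0,-0.1]},{"gripper":1,"linear":[0,0,-0.0005],"delta_rot":[0,0,-0.2]},{"gripper":1,"linear":[0,0,-0.0005],"delta_rot":[0,0,-0.3]},{"gripper":1,"linear":[0,0,-0.0005],"delta_rot":[0,0,-0.4]},{"gripper":1,"linear":[0,0,-0.0005],"delta_rot":[0,0,-0.47]},{"gripper":1,"linear":[0,0,-0.0005],"delta_rot":[0,0,-0.5]},{"gripper":1,"linear":[0,0,-0.0005],"delta_rot":[0,0,-0.5]}]'

```text
clock: 5.05
position: [0.5275, 0.0221, 0.0868]
ee_rot: [0.001, 0.412, 0.911, -0.0]
contact_force: [-4.5, -3.5, 17.8]
width: 0.0383
gripper_force: 61.5
```

```bash
cat >> h.py <<'E'
def bub(fn):
    snap("scene",fn,(220,180,320,260),7); im=cv2.imread(fn).astype(int)
    m=((im[...,2]>150)&(im[...,1]-im[...,0]>70)&(im[...,1]>im[...,2])).astype(np.uint8)
    n,l,st,c=cv2.connectedComponentsWithStats(m); i=1+np.argmax(st[1:,4]); s=get_state()
    print(c[i],st[i],np.round(s['position'],4),np.round(s['contact_force'],1),np.round(s['moment'],2),s['clock'],np.round(s['ee_rot'],3))
E
python3 -c "
from h import *
bub('pics/s4.png')"
```

```text
[283.05888709 347.59211237] [ 255  321   58   54 1851] [0.5275 0.0222 0.0868] [-5.6 -2.7 18. ] [-0.49  0.87 -0.02] 5.1 [ 0.001  0.412  0.911 -0.   ]
```

View pics/s4.png

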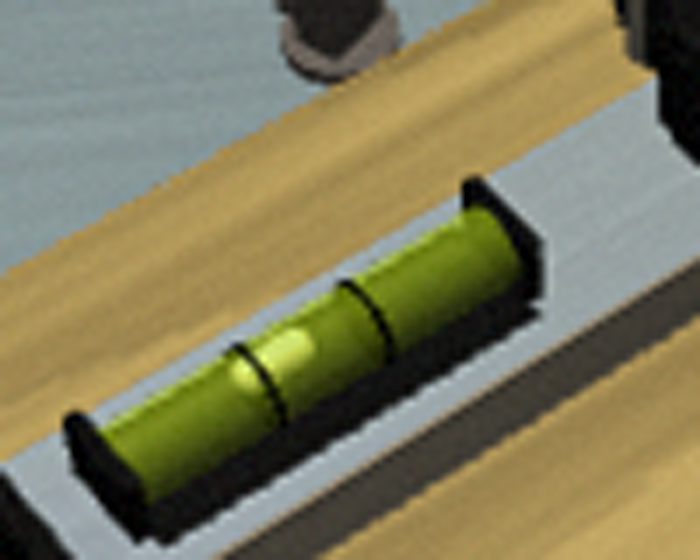

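The bubble is now at about (274,358), having moved 56 px for 0.5 rad. The mid is at (310,337), so about 0.32 rad remains.

>>> send_rows --increments '[{"gripper":1,"linear":[0,0,0],"delta_rot":[0,0,-0.05]},{"gripper":1,"linear":[0,0,0],"delta_rot":[0,0,-0.14]},{"gripper":1,"linear":[0,0,0],"delta_rot":[0,0,-0.23]},{"gripper":1,"linear":[0,0,0],"delta_rot":[0,0,-0.3]},{"gripper":1,"linear":[0,0,0],"delta_rot":[0,0,-0.32]},{"gripper":1,"linear":[0,0,0],"delta_rot":[0,0,-0.32]},{"gripper":1,"linear":[0,0,0],"delta_rot":[0,0,-0.32]}]'

```text
clock: 5.8
position: [0.5272, 0.0219, 0.0869]
ee_rot: [0.0, 0.551, 0.834, -0.0]
contact_force: [-6.6, -3.6, 19.2]
width: 0.0389
gripper_force: 61.6
```

```bash
python3 -c "
from h import *
bub('pics/s5.png')
im=cv2.imread('pics/s5.png')[240:440,190:420]; cv2.imwrite('pics/s5b.png',cv2.resize(im,None,fx=3,fy=3))"
```

```text
[301.86979687 334.99333999] [ 247  300   98   67 3003] [0.5272 0.0219 0.0869] [-5.6 -3.7 18.9] [-0.61  0.92  0.02] 5.85 [ 0.     0.551  0.834 -0.   ]
```

View pics/s5b.png

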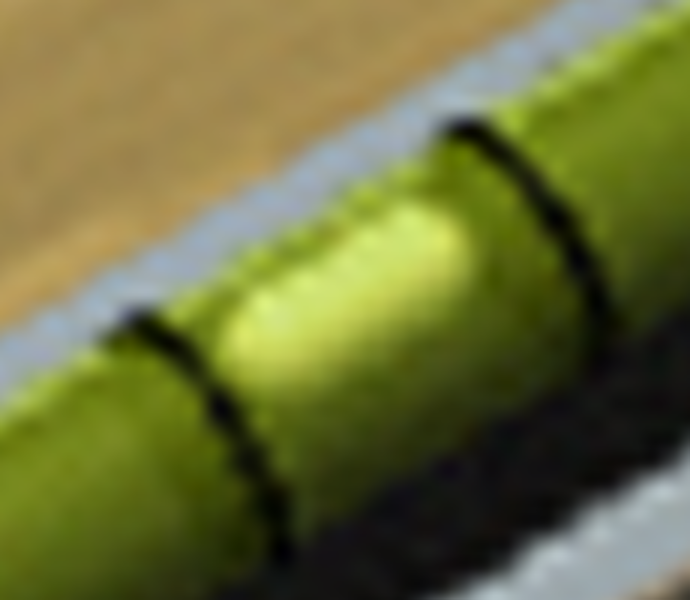

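The bubble is between the lines and appears about 1 mm short of the middle. I'll check this for parallax with a projected model.

Run:
```python
from h import *
d=optics.get_image("top"); e=optics.get_image("scene")
P=lambda x,y:atz(d,265+x/5,180+y/5,.088)
v=(P(690,60)+P(765,190)-P(70,405)-P(145,540))/2; v/=np.linalg.norm(v); print("dir castle",v)
def crop(p): # to s5b coords
    q=proj(e,p); return np.round(((q-[220,180])*7+3-[190,240])*3,0)
lat=np.cross([0,0,1],v)
m=np.array([.5272,.0220,0])+.115*v
for off in(13,0,-13):
  print("off",off)
  for zc in (.091,.093):
    c=m+v*off*1e-3+[0,0,zc]
    print(zc,"ring",[tuple(crop(c+.009*(np.cos(a)*np.array([0,0,1])+s*np.sin(a)*lat))[0]) for a in(0,.5,1,1.5) for s in(1,-1)])
    print("   bubble at +0,+3,+5,+9",[tuple(crop(c+[0,0,h])[0]) for h in(0,.003,.005,.009)])
```

```text
dir castle [ 0.5023749  -0.86464991  0.        ]
off 13
0.091 ring [(np.float64(168.0), np.float64(348.0)), (np.float64(168.0), np.float64(348.0)), (np.float64(208.0), np.float64(400.0)), (np.float64(132.0), np.float64(317.0)), (np.float64(241.0), np.float64(459.0)), (np.float64(108.0), np.float64(314.0)), (np.float64(259.0), np.float64(512.0)), (np.float64(102.0), np.float64(340.0))]
   bubble at +0,+3,+5,+9 [(np.float64(181.0), np.float64(431.0)), (np.float64(177.0), np.float64(404.0)), (np.float64(174.0), np.float64(385.0)), (np.float64(168.0), np.float64(348.0))]
0.093 ring [(np.float64(165.0), np.float64(329.0)), (np.float64(165.0), np.float64(329.0)), (np.float64(205.0), np.float64(381.0)), (np.float64(129.0), np.float64(298.0)), (np.float64(238.0), np.float64(441.0)), (np.float64(105.0), np.float64(295.0)), (np.float64(256.0), np.float64(494.0)), (np.float64(99.0), np.float64(321.0))]
   bubble at +0,+3,+5,+9 [(np.float64(178.0), np.float64(413.0)), (np.float64(174.0), np.float64(385.0)), (np.float64(171.0), np.float64(366.0)), (np.float64(165.0), np.float64(329.0))]
off 0
0.0
[... 1376 characters left out ...]
bubble at +0,+3,+5,+9 [(np.float64(505.0), np.float64(236.0)), (np.float64(502.0), np.float64(208.0)), (np.float64(500.0), np.float64(189.0)), (np.float64(496.0), np.float64(151.0))]
0.093 ring [(np.float64(494.0), np.float64(132.0)), (np.float64(494.0), np.float64(132.0)), (np.float64(534.0), np.float64(183.0)), (np.float64(457.0), np.float64(103.0)), (np.float64(566.0), np.float64(243.0)), (np.float64(431.0), np.float64(101.0)), (np.float64(583.0), np.float64(295.0)), (np.float64(424.0), np.float64(128.0))]
   bubble at +0,+3,+5,+9 [(np.float64(503.0), np.float64(217.0)), (np.float64(500.0), np.float64(189.0)), (np.float64(498.0), np.float64(170.0)), (np.float64(494.0), np.float64(132.0))]
```

By the model the bubble is within about 0.4 mm of centre, slightly short. I'll make a small nudge and a stricter centroid check.

>>> send_rows --increments '[{"gripper":1,"linear":[0,0,0.0003],"delta_rot":[0,0,-0.02]},{"gripper":1,"linear":[0,0,0.0003],"delta_rot":[0,0,-0.02]},{"gripper":1,"linear":[0,0,0.0003],"delta_rot":[0,0,-0.02]},{"gripper":1,"linear":[0,0,0.0003],"delta_rot":[0,0,-0.02]}]'

```text
clock: 6.35
position: [0.5272, 0.0219, 0.087]
ee_rot: [0.0, 0.56, 0.829, -0.0]
contact_force: [-6.0, -4.4, 17.6]
width: 0.0386
gripper_force: 61.5
```

Run:
```python
from h import *
bub('pics/s6.png')
for f in('s3','s4','s5','s6'):
    im=cv2.imread(f'pics/{f}.png').astype(int)
    for t in(165,180,195):
        m=((im[...,2]>t)&(im[...,1]>=im[...,2])&(im[...,1]-im[...,0]>60)).astype(np.uint8)
        n,l,st,c=cv2.connectedComponentsWithStats(m); i=1+np.argmax(st[1:,4]) if n>1 else 0
        bx=st[i]; print(f,t,(c[i]-[190,240])*3,"bbox mid",(bx[0]+bx[2]/2-190)*3,(bx[1]+bx[3]/2-240)*3,bx[2:])
im=cv2.imread('pics/s6.png')[240:440,190:420]; cv2.imwrite('pics/s6b.png',cv2.resize(im,None,fx=3,fy=3))
```

```text
[306.32113084 334.05146792] [ 266  301   82   65 2759] [0.5272 0.0219 0.087 ] [-5.9 -4.1 18. ] [-0.56  0.8   0.01] 6.4 [ 0.     0.56   0.829 -0.   ]
s3 165 [ 79.74391304 446.33869565] bbox mid 84.0 445.5 [  76   57 2300]
s3 180 [ 81.04692388 445.27320125] bbox mid 84.0 447.0 [  74   54 1918]
s3 195 [ 81.05581395 442.25980066] bbox mid 85.5 445.5 [  71   51 1505]
s4 165 [280.52905812 325.498998  ] bbox mid 282.0 331.5 [  56   43 1497]
s4 180 [279.40226171 324.99353796] bbox mid 280.5 330.0 [  53   40 1238]
s4 195 [276.634375 324.00625 ] bbox mid 279.0 330.0 [ 48  38 960]
s5 165 [341.94091904 288.55273523] bbox mid 343.5 289.5 [  79   57 2285]
s5 180 [342.0699894  286.73700954] bbox mid 343.5 286.5 [  75   53 1886]
s5 195 [341.46685472 284.17912553] bbox mid 343.5 285.0 [  73   48 1418]
s6 165 [349.86898396 283.91176471] bbox mid 352.5 286.5 [  79   55 2244]
s6 180 [349.97631862 282.01937567] bbox mid 352.5 285.0 [  75   52 1858]
s6 195 [349.174946   279.36717063] bbox mid 352.5 283.5 [  71   49 1389]
```

View pics/s6b.png

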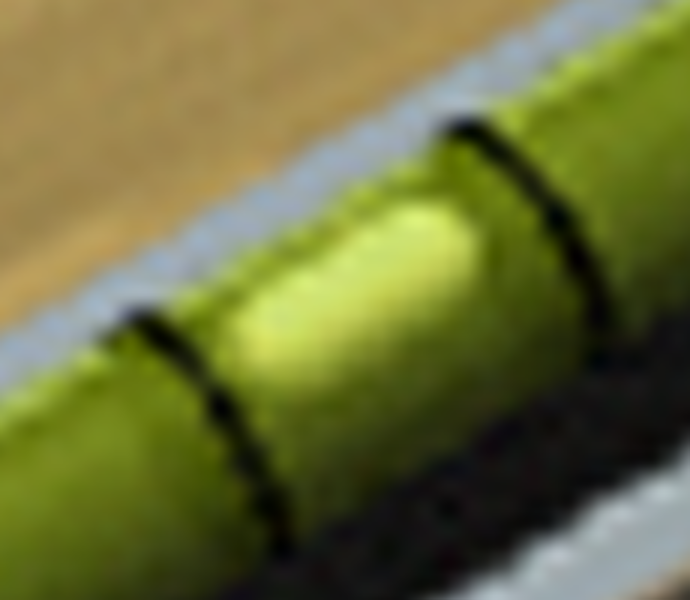

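The bubble's centre is now at about (353,288), against a modelled mid-section of about (352,288), so it is centred. The push is 18 N with the grip held, so I'll hand in.

```bash
python3 -c "
from rig import sign_off
print(sign_off())"
```

```text
the job is handed in; nothing more can be done
None
```

I pressed the level home and wound the knob clockwise until the bubble sat centred between the lines, within a few tenths of a millimetre by my camera measurement. I handed the job in at about 6.4 s, still gripping the knob and pressing with about 18 N; the figures, carton and mouse were left alone, and no verdict came back.

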